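# Dock, dust and key in a race trophy for marking

### The arm

A 6-joint arm with a two-finger parallel gripper is mounted at the origin on the work surface. World frame = base frame: x ahead of the robot, y to its left, z up, the work surface at z = 0. Lengths are in m, angles in rad, forces in N, time in s.
With the tool pointing down it reaches from about 0.3 to 0.75 m from the base axis. Payload 8.5 kg.
Tool frame: the origin (TCP) lies where the fingers leave the gripper's body, on its centre line; the fingertips stand 64 mm ahead of it and the grasp point (between the pads) lies grasp_offset ahead of it (grasp_offset is the distance from the TCP to the grasp point, in m); z points along the fingers, y is the direction in which the jaws open and shut (so a half turn about z gives the same grasp; the last joint's range is limited). The gripper opens to 88 mm and grips with 3 to 60 N. Pads are 18 mm wide; open, the fingers measure 123 mm over their backs; the gripper's body (75 mm by 187 mm) begins 45 mm behind the grasp point.
Start: joints at [-1.445, 0.381, 1.297, -0, 1.464, -0.215], TCP at [0.184, -0.518, 0.303] pointing down, gripper open.
Joint ranges: [-3.11, 3.11], [-0.89, 2.33], [0.22, 2.48], [-1.42, 4.56], [0.17, 2.85], [-2.88, 2.88]. Speed limits (rad/s): [2.39, 2.39, 3.14, 3.14, 3.14, 3.14].

### API

Orientations are given as a unit quaternion [w, x, y, z].
In Python, from bench import read_state, grab_frame, close_job, grasp_offset gives the robot as it stands.
- The arm moves only by the tool play_rows, never from a script. Its argument "commands" is a list of rows, each a list of 3 entries, a list of its own where there are three numbers: the finger opening in mm, from 0 to 88.1, then the shift along the tool's x, y, z in mm, then the turn about the tool's z in degrees. A call has exactly 8 rows; each row shifts and turns the commanded pose from where the row before left it, along the tool's axes as they then stand; what a row does not reach is not made up. A row lasts 1/12 s, in which the tool goes at most 41.7 mm and 7.16 degrees, less where a joint would pass 70% of its speed; a pose out of reach is approached as far as the arm can. A call is refused whole if a number of a shift passes 41.7 or a number of a turn 7.16, either way. A call with a gripper value outside its range is refused whole. The fingers move at their own pace and stop on an object; the grip force is fixed at half the most. Time passes only in rows, so rows that do not move let the fingers close, or fill a call up. It gives the time, the measured TCP pose, the force and the opening at its end, in the units of the state.
- read_state(): the state, without advancing time (a new reading comes with each control period).
- grab_frame(name): name is "scene" or "top" or "wrist"; returns a dict with "img" (480x640x3 uint8, red, green, blue), "fx", "fy", "cx", "cy" (pixels), "k1" (the pictures are not rectified: a ray, as slopes to the right and down, at radius r is drawn at 1 + k1 r^2 times it, then the intrinsics apply), "rvec" (rotation vector, rad) and "tvec" (3), from world to camera coordinates, as OpenCV has them. Camera axes: x right, y down, z forward; pixel columns grow to the right and rows downward; lengths in m; the calibration is good to about 2 mm. A picture is of the moment at which its call begins. There is no depth.
- close_job(): hands the job in, once; it reports no verdict.
The state is a dict: "time_s": time; "joint_pos": joint angles; "qvel": joint speeds; "tau": joint torques, N m; "tool_pos": TCP position; "orientation": TCP orientation; "ft_force": force on the tool from outside, world axes, zero at the start; "torque": the same for the moment, N m; "finger_gap": finger opening in m.
Only numpy, scipy, OpenCV 4.12 (cv2) and the standard library are available. Lean on these libraries where they do the work, as an engineer would, in place of code of your own. Each camera call takes 0.05 s, during which the arm holds its last target.

### The job

Slide the trophy along the counter, without lifting it, into the marking dock until it is fully home against the blue stop, and only then press the orange cap of the duster can fully down and let it spring up. Then, with the trophy still home, press the console keys fully down one at a time in the order blue, yellow, blue, green, letting each spring up before the next. Never press the red or white key, and leave everything else on the counter where it is.

Things in the scene. Friction and masses are not known exactly. Their poses are not given: they have to be found in the camera images.
- trophy: Loose trophy: dark grey plinth 90 (x) x 64 (y) x 40 mm high, 0.3 to 0.6 kg, silver name plate on its front half, pale stone 50 mm across on its rear half (centre 18 mm to +x, top 77 mm above the counter). Origin: centre of the underside. +x points to the stone's end (corners rounded), which enters the dock first. It starts before the dock's mouth, roughly lined up.
- dock: Fixed marking dock. Origin: on the counter, where the trophy's origin is when it is fully home, axes then parallel. +x points into the dock; the face of the blue stop (46 mm high) is at x 45 mm. Two slippery white rails 14 mm high, 70 mm apart inside, run from x -46 to 46 mm and flare towards -x to a mouth 102 mm wide at x -92 mm; the counter is the floor. White head 58 mm high at x -12, y 66 mm.
- cap_top (a point): Centre of the top of the orange sprung cap of the air-duster can, 26 mm across, 138 mm above the counter when up. The white-and-green can, 48 mm across, shoulder 110 mm high, is clamped upright behind the dock's blue stop, its axis at x 88, y 0 mm of the dock.
- cap (a joint): Travel of the orange cap: 0 up, 0.006 m fully pressed (about 5 N); springs back by itself.
- console: Fixed flat grey console with a black top, 150 (x) x 200 (y) x 32 mm. Origin: centre of the underside. Five round coloured keys stand on it in six places (x -32 or +32 mm, y -60, 0 or +60 mm; a slotted grille is at x +32, y +60). Which colour is where varies.
- key_blue_top (a point): Centre of the top of the blue round key, 28 mm across, on a grey collar 44 mm across; top 54 mm above the counter when up (10 mm above the collar).
- key_blue (a joint): Travel of the blue key: 0 up, 0.006 m fully pressed (about 5 N); springs back.
- key_yellow_top (a point): Centre of the top of the yellow round key, 28 mm across, on a grey collar 44 mm across; top 54 mm above the counter when up (10 mm above the collar).
- key_yellow (a joint): Travel of the yellow key: 0 up, 0.006 m fully pressed (about 5 N); springs back.
- key_green_top (a point): Centre of the top of the green round key, 28 mm across, on a grey collar 44 mm across; top 54 mm above the counter when up (10 mm above the collar).
- key_green (a joint): Travel of the green key: 0 up, 0.006 m fully pressed (about 5 N); springs back.
- key_red_top (a point): Centre of the top of the red round key, 28 mm across, on a grey collar 44 mm across; top 54 mm above the counter when up (10 mm above the collar).
- key_red (a joint): Travel of the red key: 0 up, 0.006 m fully pressed (about 5 N); springs back.
- key_white_top (a point): Centre of the top of the white round key, 28 mm across, on a grey collar 44 mm across; top 54 mm above the counter when up (10 mm above the collar).
- key_white (a joint): Travel of the white key: 0 up, 0.006 m fully pressed (about 5 N); springs back.
- wrench: Bystander, to be left alone: steel open-ended wrench, 130 mm long, lying flat. Origin: within its length, underside.
- bell: Bystander, to be left alone: brass bicycle bell, a dome 48 mm across and 34 mm high. Origin: centre of the underside.
- mug: Bystander, to be left alone: blue mug, 76 mm across (handle extra), 85 mm high. Origin: centre of the underside.
- wristband: Bystander, to be left alone: yellow ring-shaped wristband, 66 mm across, 12 mm high. Origin: centre of the underside.
- toolcase: Bystander, to be left alone: flat red tool case with clear lid, 110 x 170 x 44 mm. Origin: centre of the underside.
- carton: Bystander, to be left alone: small cardboard carton with a white paper band, 100 x 75 x 50 mm. Origin: centre of the underside.
- rawstone: Bystander, to be left alone: loose grey stone, 56 mm across, 36 mm high. Origin: centre of the underside.
There are look-alikes about, which are no part of the job. There is more than one size of the trophy; the one meant has the size given above.

How it is judged:
On the way, in this order (a step that is already met when the one before it is completed fails the run):
1. the trophy is fully home in the dock (cap and keys up) (x of trophy in the frame of dock between -0.005 and 0.005 m and y of trophy in the frame of dock between -0.007 and 0.007 m and angle between the x axis of trophy and the x axis of dock, either way round below 0.1 rad and angle between trophy's own z axis and vertical below 0.1 rad and value of joint each of cap, key_blue, key_yellow, key_green, key_red, key_white below 0.0015 m), for 0.2 s.
2. the duster cap is pressed down with the trophy home and the keys up (value of joint cap above 0.004 m and value of joint each of key_blue, key_yellow, key_green, key_red, key_white below 0.0015 m and x of trophy in the frame of dock between -0.005 and 0.005 m and y of trophy in the frame of dock between -0.007 and 0.007 m and angle between the x axis of trophy and the x axis of dock, either way round below 0.1 rad and angle between trophy's own z axis and vertical below 0.1 rad), for 0.05 s.
3. the blue key is pressed down alone, cap up, trophy home (value of joint key_blue above 0.004 m and value of joint each of key_yellow, key_green, key_red, key_white, cap below 0.0015 m and x of trophy in the frame of dock between -0.005 and 0.005 m and y of trophy in the frame of dock between -0.007 and 0.007 m and angle between the x axis of trophy and the x axis of dock, either way round below 0.1 rad and angle between trophy's own z axis and vertical below 0.1 rad), for 0.05 s.
4. the yellow key is pressed down alone, cap up, trophy home (value of joint key_yellow above 0.004 m and value of joint each of key_blue, key_green, key_red, key_white, cap below 0.0015 m and x of trophy in the frame of dock between -0.005 and 0.005 m and y of trophy in the frame of dock between -0.007 and 0.007 m and angle between the x axis of trophy and the x axis of dock, either way round below 0.1 rad and angle between trophy's own z axis and vertical below 0.1 rad), for 0.05 s.
5. the blue key again is pressed down alone, cap up, trophy home (all of step 3), for 0.05 s.
6. the green key is pressed down alone, cap up, trophy home (value of joint key_green above 0.004 m and value of joint each of key_blue, key_yellow, key_red, key_white, cap below 0.0015 m and x of trophy in the frame of dock between -0.005 and 0.005 m and y of trophy in the frame of dock between -0.007 and 0.007 m and angle between the x axis of trophy and the x axis of dock, either way round below 0.1 rad and angle between trophy's own z axis and vertical below 0.1 rad), for 0.05 s.
At the end, for the whole second after the job is handed in: The trophy rests fully home in the dock (within 5 mm along the dock, 7 mm across, square within 0.1 rad, upright), and the cap and all five keys are up again (within 1.5 mm) (all of step 1 and linear speed of trophy below 0.02 m/s); the robot touches nothing.
It fails at once if the red or the white key is pressed (value of joint any of key_red, key_white above 0.003 m).
It fails at once if two keys are down at once (value of joint each of key_blue, key_yellow above 0.003 m or value of joint each of key_blue, key_green above 0.003 m or value of joint each of key_yellow, key_green above 0.003 m).
It fails at once if the cap or a key is pressed while the trophy is not home (value of joint any of cap, key_blue, key_yellow, key_green above 0.003 m and (x of trophy in the frame of dock below -0.008 m or horizontal distance between trophy and dock above 0.012 m)).
It fails at once if the trophy is lifted off the counter or tipped (height (world z) of trophy above 0.015 m or angle between trophy's own z axis and vertical above 0.35 rad).
It fails at once if a bystander is moved more than 30 mm (distance of any of wrench, bell, mug, wristband, toolcase, carton, rawstone from where it was at the start of the episode above 0.03 m).
It also fails if it takes over 58 s, if anything falls off the work surface, if the arm or the gripper's body presses on something with over 40 N, if the wrist force passes 120 N, or if a joint passes its speed limit or range.

## Working session

There is one attempt and no reset: what is moved stays moved. The work goes in short steps, Python scripts to look and compute and a tool call to move; the robot and the scene stay as the last step left them, time stands still between calls to the robot, and variables do not carry over. Pictures are saved under pics/ and viewed, and the job is handed in when it is done.

Besides the shell and the picture viewer there is one more tool, called after "Request:" as name(argument=value, ...) on one line, values as JSON. play_rows: Moves the arm, as the interface text tells. Its arguments: {"type":"object","properties":{"commands":{"type":"array"}},"required":["commands"]}

```bash
mkdir -p pics; ls
python3 - <<'E'
from bench import *
import bench,cv2
print(read_state()); print(grasp_offset)
for n in ["scene","top","wrist"]:
    f=grab_frame(n); cv2.imwrite(f"pics/{n}0.png",f["img"][:,:,::-1]); print(n,{k:v for k,v in f.items() if k!="img"})
E
```

```text
pics
{'time_s': 0.0, 'joint_pos': array([-1.44531092e+00,  3.81170644e-01,  1.29823499e+00, -1.97056646e-05,
        1.46359058e+00, -2.15286951e-01]), 'qvel': array([-0.00224108, -0.00023851,  0.0002781 ,  0.00098693,  0.00069706,
        0.00098064]), 'tau': array([ 6.25575431e-04, -4.37929165e+01, -2.24556345e+01,  7.13278726e-02,
        3.52742546e-02, -8.97677683e-05]), 'tool_pos': array([ 0.18379548, -0.51818351,  0.30216001]), 'orientation': array([-7.01511692e-04,  9.85518936e-01,  1.69563953e-01,  2.17141936e-05]), 'ft_force': array([ 0.55040527, -0.49963071,  0.1342756 ]), 'torque': array([-0.03744833, -0.01231359,  0.02045818]), 'finger_gap': 0.08784411359140128}
0.0453
scene {'fx': 499.8192511846204, 'fy': 499.8192511846204, 'cx': 309.3345203805897, 'cy': 239.0023946862823, 'k1': -0.01119974742031811, 'rvec': array([ 2.19436336,  1.17550947, -0.40496066]), 'tvec': array([-0.28993405, -0.30814676,  1.51770138])}
top {'fx': 573.30055938515, 'fy': 573.30055938515, 'cx': 330.19632319851, 'cy': 238.4186638661968, 'k1': -0.05656524595691085, 'rvec': array([ 2.09652292, -2.14500853,  0.20241757]), 'tvec': array([0.01118979, 0.55591001, 1.49408641])}
wrist {'fx': 407.20092967853276, 'fy': 407.20092967853276, 'cx': 320.72347092470085, 'cy': 241.87641602846418, 'k1': -0.06380773303518676, 'rvec': array([-2.38670402,  1.68721846,  0.22025293]), 'tvec': array([-0.54994565, -0.03336743,  0.38979414])}
```

View pics/top0.png

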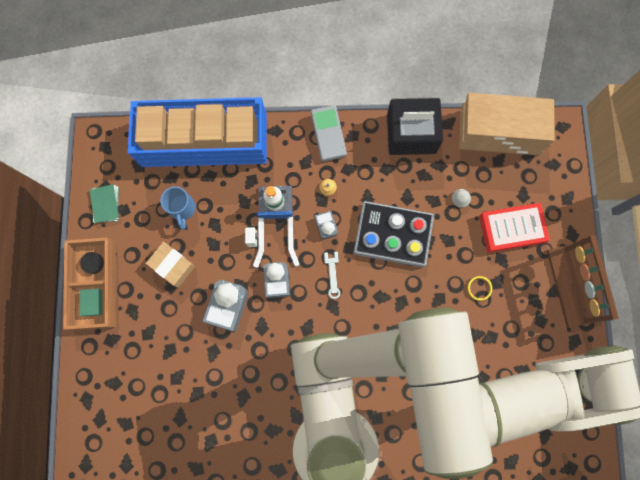

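View pics/scene0.png

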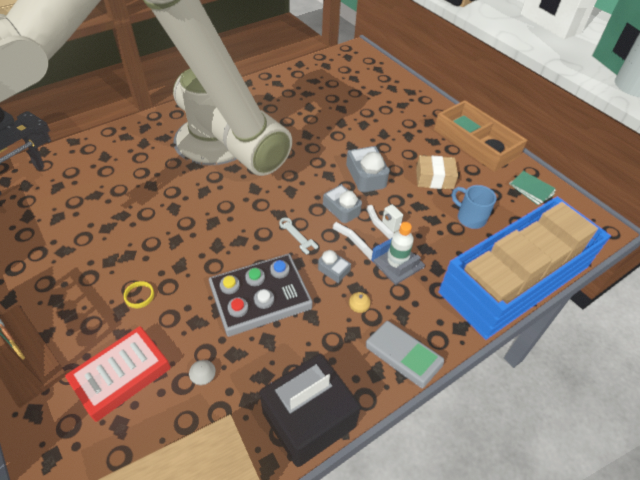

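View pics/wrist0.png

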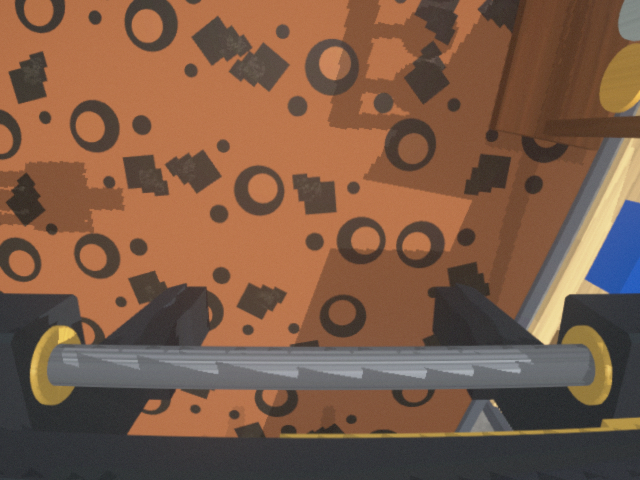

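The top view shows the dock at about (275,235), opening towards the robot. The likely trophy is just below it at (277,280), with a larger look-alike at (227,303) and a smaller one at (326,225). The console is at (395,233). Next I'll zoom in and measure.

```bash
cat > h.py <<'E'
import numpy as np, cv2
from bench import *
def K(f): return np.array([[f["fx"],0,f["cx"]],[0,f["fy"],f["cy"]],[0,0,1]])
def ray(f,uv):
    R=cv2.Rodrigues(f["rvec"])[0]
    p=cv2.undistortPoints(np.array([[uv]],float),K(f),np.array([f["k1"],0,0,0,0.]))[0,0]
    o=-R.T@f["tvec"]; d=R.T@np.array([p[0],p[1],1.]); return o,d/np.linalg.norm(d)
def onz(f,uv,z):
    o,d=ray(f,uv); return o+d*(z-o[2])/d[2]
def proj(f,P):
    return cv2.projectPoints(np.array(P,float).reshape(-1,1,3),f["rvec"],f["tvec"],K(f),np.array([f["k1"],0,0,0,0.]))[0][:,0]
def two(fa,ua,fb,ub):
    oa,da=ray(fa,ua); ob,db=ray(fb,ub)
    A=np.stack([da,-db],1); s=np.linalg.lstsq(A,ob-oa,rcond=None)[0]
    a=oa+s[0]*da;b=ob+s[1]*db; return (a+b)/2,np.linalg.norm(a-b)
def blobs(img,lo,hi,box,amin=15):
    hsv=cv2.cvtColor(np.ascontiguousarray(img),cv2.COLOR_RGB2HSV)
    m=cv2.inRange(hsv,np.array(lo),np.array(hi)); x0,y0,x1,y1=box
    mm=np.zeros_like(m); mm[y0:y1,x0:x1]=m[y0:y1,x0:x1]
    n,l,s,c=cv2.connectedComponentsWithStats(mm)
    return [(c[i].round(1).tolist(),s[i].tolist()) for i in range(1,n) if s[i][4]>=amin]
E
python3 - <<'E'
from h import *
f=grab_frame("top"); im=f["img"]
cv2.imwrite("pics/t1.png",cv2.resize(im[170:330,200:360],(800,800),interpolation=cv2.INTER_CUBIC)[:,:,::-1][:600*2])
c=cv2.resize(im[175:325,200:400],(800,600),interpolation=cv2.INTER_CUBIC);cv2.imwrite("pics/t1.png",c[:,:,::-1])
c=cv2.resize(im[190:280,345:445],(660,594),interpolation=cv2.INTER_CUBIC);cv2.imwrite("pics/t2.png",c[:,:,::-1])
g=grab_frame("scene")["img"]
c=cv2.resize(g[130:290,300:500],(750,600),interpolation=cv2.INTER_CUBIC);cv2.imwrite("pics/s1.png",c[:,:,::-1])
for n,lo,hi in [("orange",(5,180,150),(18,255,255)),("blue",(100,140,80),(125,255,255)),("green",(45,120,80),(85,255,255)),("yellow",(22,150,120),(35,255,255)),("red",(172,150,100),(179,255,255))]:
    print(n,blobs(im,lo,hi,(240,170,445,290)))
    print(' sc',blobs(g,lo,hi,(200,180,430,340)))
E
```

```text
orange []
 sc [([405.2, 227.9], [400, 222, 11, 12, 100])]
blue [([274.1, 214.3], [258, 212, 34, 6, 181]), ([370.8, 238.6], [366, 234, 10, 10, 73])]
 sc [([380.3, 247.5], [374, 241, 16, 15, 67]), ([279.1, 265.8], [274, 261, 11, 11, 95])]
green [([392.6, 242.8], [389, 239, 9, 9, 64])]
 sc [([254.3, 273.6], [249, 269, 11, 10, 89])]
yellow [([413.5, 247.3], [410, 243, 8, 9, 48])]
 sc [([228.8, 281.5], [224, 276, 11, 12, 95])]
red []
 sc []
```

View pics/t1.png

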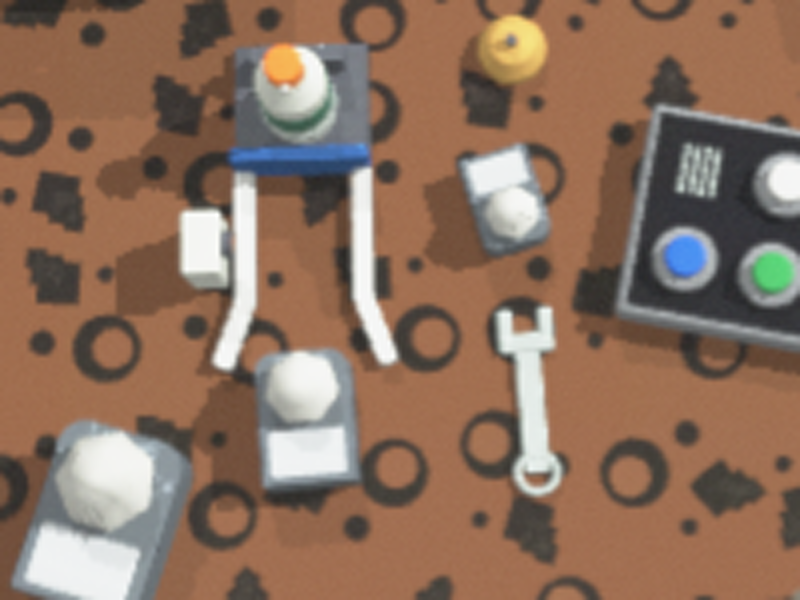

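View pics/t2.png

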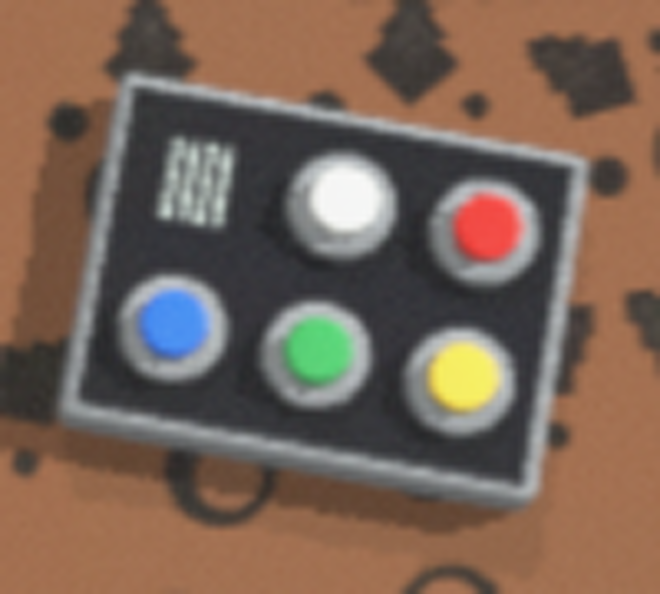

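View pics/s1.png

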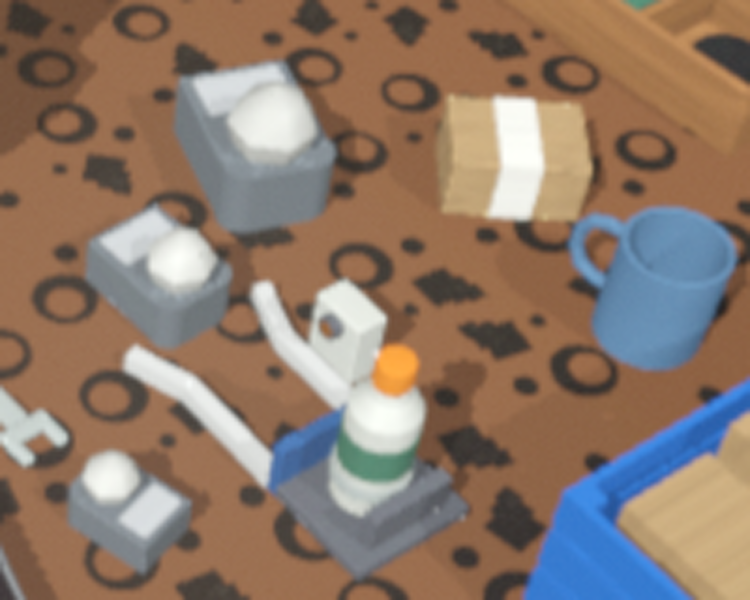

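The target stands at crop (305,420), in front of the dock mouth and stone end first. The keys, left to right in the top view, are blue, green and yellow in the near row, with white and red in the far row. Now to convert these to positions.

Run:
```python
from h import *
np.set_printoptions(precision=4,suppress=True)
f=grab_frame("top"); s=grab_frame("scene"); im=f["img"]
print("cam",ray(f,(320,240))[0],ray(s,(320,240))[0])
print("orange",blobs(im,(5,195,200),(18,255,255),(262,180,282,205)),blobs(im,(170,120,120),(179,255,255),(405,215,430,235)),blobs(im,(0,150,150),(4,255,255),(405,215,430,235)))
for n,a,b in [("blue",(370.8,238.6),(279.1,265.8)),("green",(392.6,242.8),(254.3,273.6)),("yellow",(413.5,247.3),(228.8,281.5))]:
    print(n,onz(f,a,.054),onz(s,b,.054))
C=lambda x,y:(200+x/4,175+y/4)
print("cap",onz(f,C(283,65),.138),[onz(s,(405.3,225.5),.138)])
# dock: rails outer/inner at top z=.014 ; straight ends
for n,x,y in [("Lrail far",244,172),("Lrail bend",245,300),("Rrail far",361,165),("Rrail bend",364,298),("Lmouth",226,363),("Rmouth",387,357)]:
    print(n,onz(f,C(x,y),.014))
for n,x,y in [("stopL near top",231,163),("stopR near top",369,156)]: print(n,onz(f,C(x,y),.046))
# trophy plinth
hsv=cv2.cvtColor(np.ascontiguousarray(im),cv2.COLOR_RGB2HSV)
m=((hsv[...,1]<70)&(hsv[...,2]>60)).astype(np.uint8)*255
mm=np.zeros_like(m); mm[257:302,258:297]=m[257:302,258:297]
cs,_=cv2.findContours(mm,cv2.RETR_EXTERNAL,cv2.CHAIN_APPROX_NONE); c=max(cs,key=cv2.contourArea)
print(cv2.boundingRect(c),cv2.minAreaRect(c))
print("box@.04",[onz(f,p,.04)[:2] for p in cv2.boxPoints(cv2.minAreaRect(c))])
for n,x,y in [("plate FL",268,434),("FR",346,428),("NR",349,474),("NL",269,480),("ptop NL",263,489),("ptop NR",358,481)]: print(n,onz(f,C(x,y),.04))
print("stone",onz(f,C(302,386),.065))
cv2.imwrite("pics/m.png",cv2.resize(mm[250:305,250:305],(550,550),interpolation=cv2.INTER_NEAREST))
g=s["img"]; cv2.imwrite("pics/s2.png",cv2.resize(g[175:235,315:375],(600,600),interpolation=cv2.INTER_CUBIC)[:,:,::-1])
```

```text
cam [0.2624 0.0009 1.5725] [ 1.1554 -0.4498  0.9722]
orange [] [] [([418.2, 224.1], [414, 220, 9, 9, 66])]
blue [ 0.5528 -0.111   0.054 ] [ 0.5568 -0.1104  0.054 ]
green [ 0.54   -0.1694  0.054 ] [ 0.5448 -0.1687  0.054 ]
yellow [ 0.5263 -0.2251  0.054 ] [ 0.5325 -0.227   0.054 ]
cap [0.6677 0.1499 0.138 ] [array([0.6706, 0.1534, 0.138 ])]
Lrail far [0.6261 0.1902 0.014 ]
Lrail bend [0.5354 0.1895 0.014 ]
Rrail far [0.6292 0.1085 0.014 ]
Rrail bend [0.535  0.1073 0.014 ]
Lmouth [0.4918 0.2026 0.014 ]
Rmouth [0.4935 0.0919 0.014 ]
stopL near top [0.6252 0.1952 0.046 ]
stopR near top [0.6278 0.1007 0.046 ]
(258, 257, 39, 44) ((277.0, 278.5), (43.0, 38.0), 90.0)
box@.04 [array([0.5118, 0.1952]), array([0.5095, 0.0922]), array([0.3933, 0.0935]), array([0.3955, 0.1951])]
plate FL [0.4392 0.1709 0.04  ]
FR [0.4421 0.1185 0.04  ]
NR [0.4112 0.1167 0.04  ]
NL [0.4083 0.1703 0.04  ]
ptop NL [0.4024 0.1744 0.04  ]
ptop NR [0.4064 0.1108 0.04  ]
stone [0.4678 0.1455 0.065 ]
```

View pics/m.png

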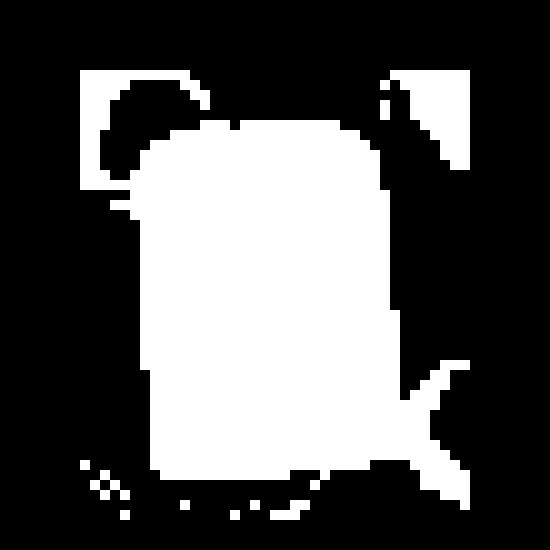

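View pics/s2.png

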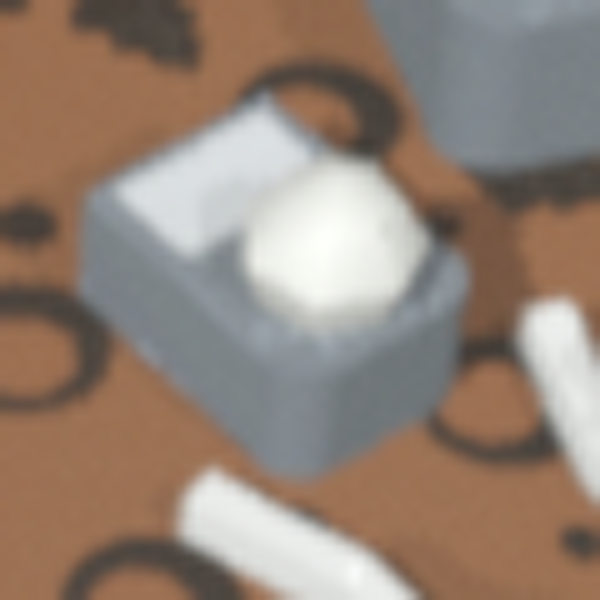

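Measured in mm:

| Item | x | y | Yaw |
|---|---|---|---|
| Dock | 581 | 149 | ~0.02 |
| Trophy | 449 | 145 | ~0.06 |
| Cap | 668 | 151 | – |

The trophy's width comes out at 64 mm, so it is the right size. I'll turn the tool parallel to the dock and move over, with the fingers 20 mm apart so they push at two points.

Request:
play_rows(commands=[[20, [0, 0, 0], 6.1], [20, [0, 0, 0], 6.1], [20, [0, 0, 0], 6.2], [20, [20, -34, 0], 0], [20, [20, -34, 0], 0], [20, [20, -34, 0], 0], [20, [20, -34, 0], 0], [20, [20, -34, 0], 0]])

```text
time_s: 1.02
tool_pos: [0.2809, -0.3447, 0.3028]
orientation: [0.0, 1.0, 0.01, 0.0]
ft_force: [1.0, -0.8, -0.2]
finger_gap: 0.0373
```

Request:
play_rows(commands=[[20, [8, -40, 0], 0], [20, [8, -40, 0], 0], [20, [8, -40, 0], 0], [20, [8, -40, 0], 0], [20, [8, -40, 0], 0], [20, [8, -40, 0], 0], [20, [8, -40, 0], 0], [20, [8, -40, 0], 0]])

```text
time_s: 1.68
tool_pos: [0.3378, -0.0233, 0.303]
orientation: [0.0, 1.0, 0.01, 0.0]
ft_force: [1.4, -1.0, -0.4]
finger_gap: 0.0203
```

Request:
play_rows(commands=[[20, [4, -34, 0], 0], [20, [4, -34, 0], 0], [20, [4, -34, 0], 0], [20, [4, -34, 0], 0], [20, [4, -32, 0], 0], [20, [0, 0, 40], 0], [20, [0, 0, 40], 0], [20, [0, 0, 0], 0]])

```text
time_s: 2.35
tool_pos: [0.3523, 0.1435, 0.2182]
orientation: [0.0, 1.0, 0.011, -0.005]
ft_force: [-0.3, -0.1, -0.1]
finger_gap: 0.0197
```

Run:
```python
from h import *
f=grab_frame("wrist"); cv2.imwrite("pics/w1.png",f["img"][:,:,::-1])
s=read_state(); print(s["tool_pos"],s["ft_force"])
```

```text
[0.35368723 0.14322303 0.22125365] [0.22783566 0.47050033 1.05495976]
```

View pics/w1.png

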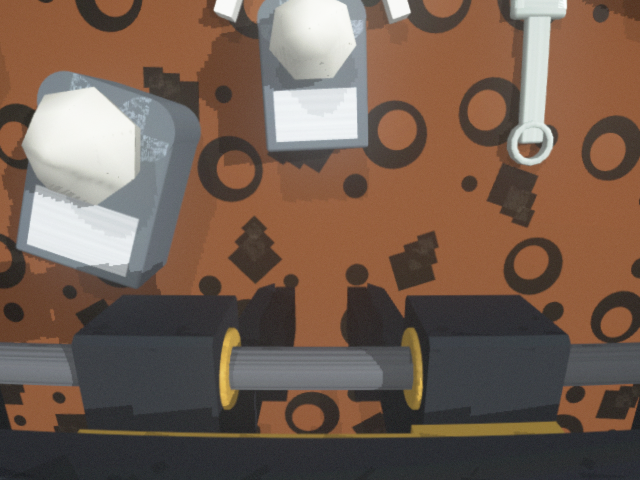

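The wrist view shows the trophy, near edge from about (268,151) to (367,147), with the big look-alike close by on the left. I'll check whether the gripper body clears its stone.

Run:
```python
from h import *
np.set_printoptions(precision=4,suppress=True)
f=grab_frame("wrist")
for n,u,z in [("NL",(268,151),.04),("NR",(367,147),.04),("big stone c",(84,146),.08),("big stone L",(23,146),.08),("big stone R",(140,146),.08),("big st near",(92,204),.08),("big NR",(130,277),.06),("big NL",(17,247),.06),("big FR",(200,130),.06)]: print(n,onz(f,u,z))
t=grab_frame("top"); s=grab_frame("scene")
c=lambda x,y:(200+(x+.5)/4-.5,175+(y+.5)/4-.5)
print(two(t,c(107,480),s,(300+(273+.5)/3.75-.5,130+(122+.5)/3.75-.5)))
# check small: target stone
print(two(t,c(302,386),s,(300+182/3.75,130+260/3.75)))
print(proj(f,[[.353,.143,.0]]))
```

```text
NL [0.4087 0.1778 0.04  ]
NR [0.4124 0.115  0.04  ]
big stone c [0.4124 0.2741 0.08  ]
big stone L [0.4125 0.3098 0.08  ]
big stone R [0.4125 0.2425 0.08  ]
big st near [0.3802 0.2733 0.08  ]
big NR [0.3292 0.2656 0.06  ]
big NL [0.3478 0.3394 0.06  ]
big FR [0.4211 0.2148 0.06  ]
(array([0.4095, 0.2756, 0.0724]), np.float64(0.0034344728560382794))
(array([0.4717, 0.1495, 0.0528]), np.float64(0.004360433354455186))
[[320.9439 223.788 ]]
```

The body would pass only 5 mm from the big look-alike's stone, so I'll shift 9 mm to the right before lowering.

Request:
play_rows(commands=[[30, [0, 9, 0], 0], [30, [0, 0, 34], 0], [30, [0, 0, 34], 0], [30, [0, 0, 34], 0], [30, [0, 0, 33], 0], [30, [0, 0, 0], 0], [30, [10, 0, 0], 0], [30, [0, 0, 0], 0]])

```text
time_s: 3.22
tool_pos: [0.3674, 0.1338, 0.0895]
orientation: [-0.0, 1.0, 0.009, 0.002]
ft_force: [0.9, 0.0, 1.4]
finger_gap: 0.0299
```

Run:
```python
from h import *
f=grab_frame("scene"); cv2.imwrite("pics/s3.png",cv2.resize(f["img"][90:270,270:470],(660,594))[:,:,::-1])
f=grab_frame("wrist"); cv2.imwrite("pics/w3.png",f["img"][:,:,::-1])
s=read_state(); print(s["tool_pos"],s["ft_force"])
```

```text
[0.36590716 0.13405193 0.08948604] [-0.0700688   0.21085552  0.31351199]
```

View pics/s3.png

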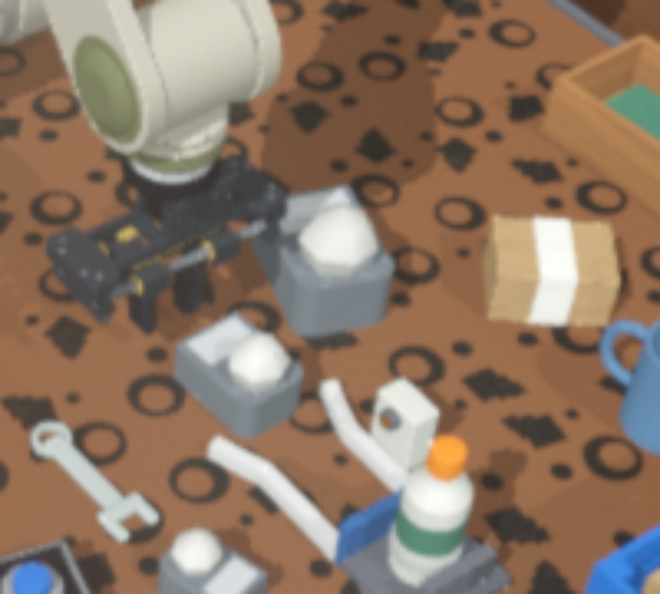

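View pics/w3.png

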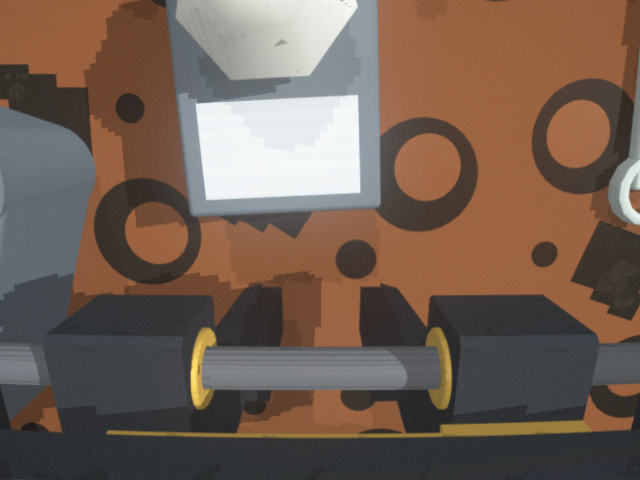

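The fingers are low behind the trophy, clear of the look-alike. Now I'll push along tool x.

Request:
play_rows(commands=[[30, [9, 0, 0], 0], [30, [9, 0, 0], 0], [30, [9, 0, 0], 0], [30, [9, 0, 0], 0], [30, [9, 0, 0], 0], [30, [9, 0, 0], 0], [30, [9, 0, 0], 0], [30, [9, 0, 0], 0]])

```text
time_s: 3.98
tool_pos: [0.4377, 0.1358, 0.0877]
orientation: [0.0, 1.0, 0.01, -0.0]
ft_force: [-2.8, -0.6, 2.5]
finger_gap: 0.0298
```

Run:
```python
from h import *
f=grab_frame("top"); cv2.imwrite("pics/t4.png",cv2.resize(f["img"][175:325,200:400],(800,600),interpolation=cv2.INTER_CUBIC)[:,:,::-1])
f=grab_frame("wrist"); cv2.imwrite("pics/w4.png",f["img"][:,:,::-1])
s=read_state(); print(s["tool_pos"],s["ft_force"])
```

```text
[0.43894136 0.1356938  0.08775921] [-0.96067881  0.28451765 -0.18566717]
```

View pics/t4.png

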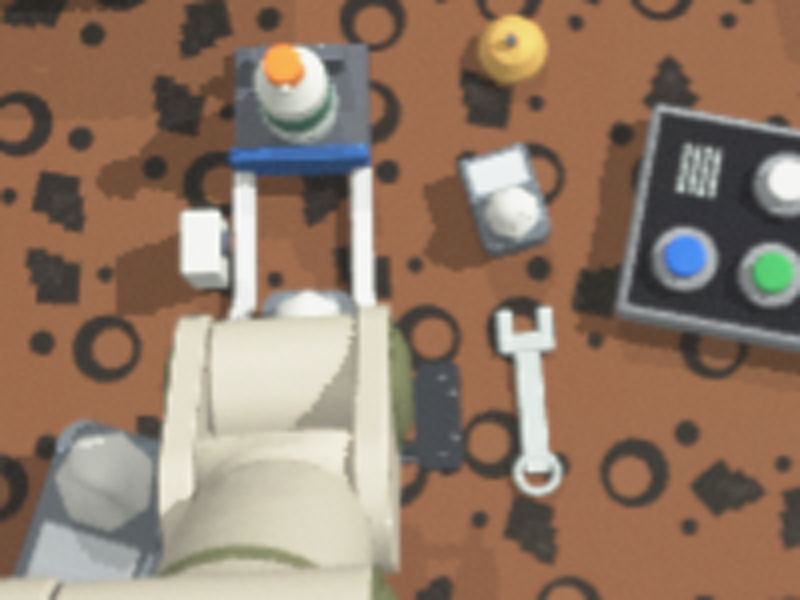

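View pics/w4.png

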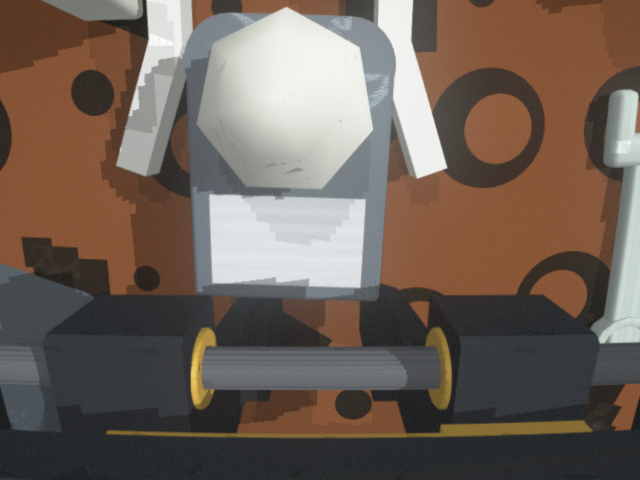

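The trophy is entering the flare and roughly square, so I'll keep pushing.

Request:
play_rows(commands=[[30, [8, 0, 0], 0], [30, [8, 0, 0], 0], [30, [8, 0, 0], 0], [30, [8, 0, 0], 0], [30, [8, 0, 0], 0], [30, [8, 0, 0], 0], [30, [8, 0, 0], 0], [30, [8, 0, 0], 0]])

```text
time_s: 4.75
tool_pos: [0.5017, 0.1371, 0.0877]
orientation: [-0.0, 1.0, 0.01, -0.0]
ft_force: [-2.1, 0.6, 0.2]
finger_gap: 0.0301
```

Run:
```python
from h import *
f=grab_frame("wrist"); cv2.imwrite("pics/w5.png",f["img"][:,:,::-1])
s=read_state(); print(s["tool_pos"],s["ft_force"])
```

```text
[0.50338246 0.1369223  0.08790215] [ 0.54723992 -0.57217863  0.47738868]
```

View pics/w5.png

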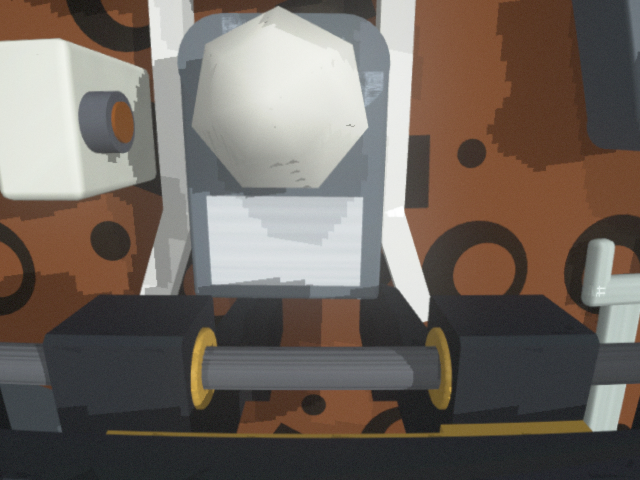

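Request:
play_rows(commands=[[30, [4, 0, 0], 0], [30, [4, 0, 0], 0], [30, [4, 0, 0], 0], [30, [4, 0, 0], 0], [30, [2, 0, 0], 0], [30, [2, 0, 0], 0], [30, [2, 0, 0], 0], [30, [0, 0, 0], 0]])

```text
time_s: 5.47
tool_pos: [0.5234, 0.1374, 0.0878]
orientation: [-0.0, 1.0, 0.01, 0.0]
ft_force: [-1.7, 0.9, 1.1]
finger_gap: 0.0297
```

Request:
play_rows(commands=[[30, [1, 0, 0], 0], [30, [1, 0, 0], 0], [30, [1, 0, 0], 0], [30, [1, 0, 0], 0], [30, [0, 0, 0], 0], [30, [0, 0, 0], 0], [30, [0, 0, 0], 0], [30, [0, 0, 0], 0]])

```text
time_s: 6.13
tool_pos: [0.5272, 0.1375, 0.0878]
orientation: [-0.0, 1.0, 0.01, 0.0]
ft_force: [-0.6, 0.2, -0.6]
finger_gap: 0.0301
```

Request:
play_rows(commands=[[30, [1, 0, 0], 0], [30, [1, 0, 0], 0], [30, [1, 0, 0], 0], [30, [1, 0, 0], 0], [30, [0, 0, 0], 0], [30, [0, 0, 0], 0], [30, [0, 0, 0], 0], [30, [0, 0, 0], 0]])

```text
time_s: 6.8
tool_pos: [0.5281, 0.1376, 0.0877]
orientation: [0.0, 1.0, 0.01, -0.004]
ft_force: [-16.0, -1.4, 12.3]
finger_gap: 0.0296
```

Run:
```python
from h import *
f=grab_frame("scene"); cv2.imwrite("pics/s6.png",cv2.resize(f["img"][130:290,300:500],(750,600),interpolation=cv2.INTER_CUBIC)[:,:,::-1])
s=read_state(); print(s["tool_pos"],s["ft_force"])
```

```text
[0.52810327 0.13761751 0.0876727 ] [-15.98491668  -0.9154018   12.89795693]
```

View pics/s6.png

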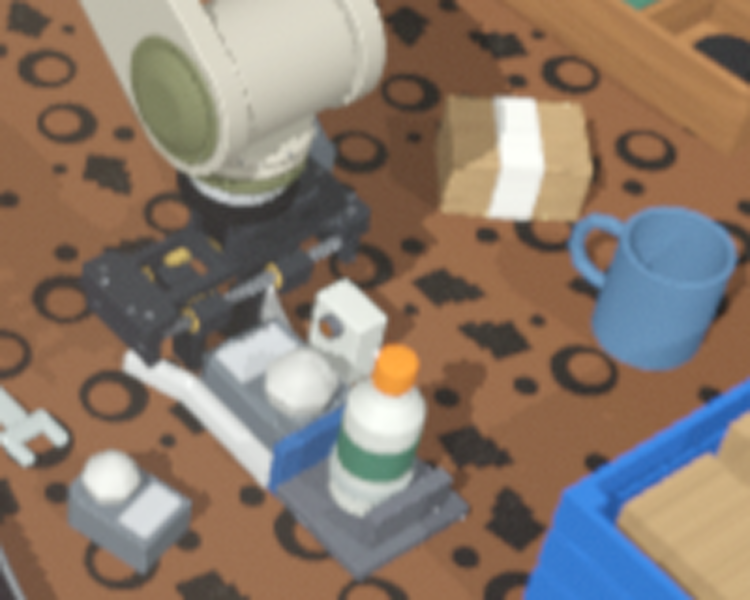

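It stopped against the blue stop with 16 N at TCP x 0.528, as predicted. I'll back straight off, then rise.

Request:
play_rows(commands=[[30, [-4, 0, 0], 0], [30, [-10, 0, 0], 0], [30, [-15, 0, 0], 0], [0, [-15, 0, 0], 0], [0, [0, 0, -20], 0], [0, [0, 0, -35], 0], [0, [0, 0, -40], 0], [0, [0, 0, -40], 0]])

```text
time_s: 7.52
tool_pos: [0.487, 0.1366, 0.2244]
orientation: [0.0, 1.0, 0.01, 0.0]
ft_force: [0.8, 0.3, 0.6]
finger_gap: 0.0007
```

Request:
play_rows(commands=[[0, [0, 0, -30], 0], [0, [0, 0, 0], 0], [0, [0, 0, 0], 0], [0, [0, 0, 0], 0], [0, [0, 0, 0], 0], [0, [0, 0, 0], 0], [0, [0, 0, 0], 0], [0, [0, 0, 0], 0]])

```text
time_s: 8.18
tool_pos: [0.487, 0.1367, 0.2521]
orientation: [0.0, 1.0, 0.01, -0.001]
ft_force: [0.3, 0.6, 0.2]
finger_gap: 0.0005
```

Run:
```python
from h import *
np.set_printoptions(precision=4,suppress=True)
f=grab_frame("wrist"); cv2.imwrite("pics/w7.png",f["img"][:,:,::-1])
t=grab_frame("top"); cv2.imwrite("pics/t7.png",cv2.resize(t["img"][175:325,200:400],(800,600),interpolation=cv2.INTER_CUBIC)[:,:,::-1])
s=read_state(); print(s["tool_pos"],s["ft_force"],s["orientation"],s["time_s"])
```

```text
[0.487  0.1367 0.2524] [ 0.4967  0.6245 -0.4604] [ 0.      1.      0.0098 -0.0003] 8.2833
```

View pics/w7.png

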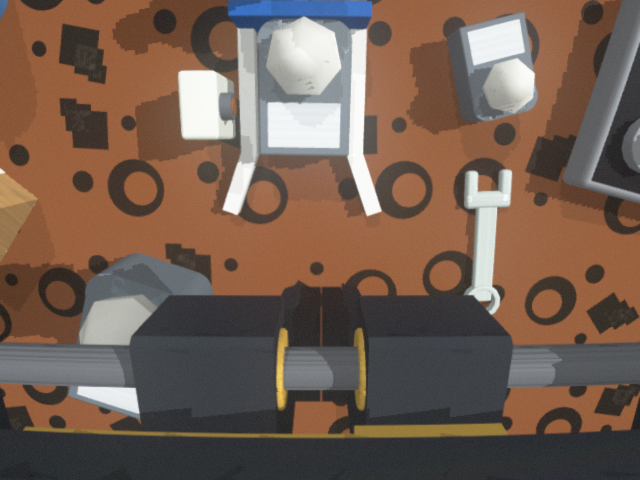

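View pics/t7.png

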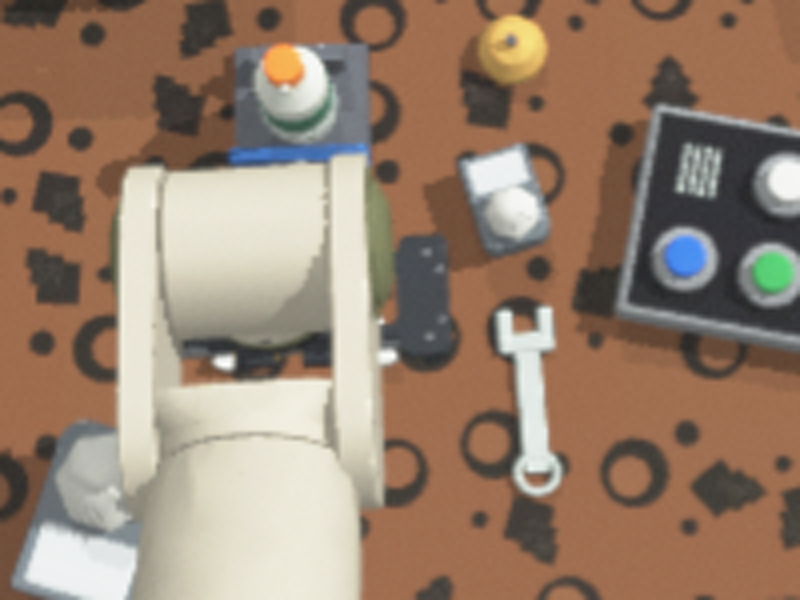

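The trophy is against the blue stop, square between the rails (wrist view, around (304,90)). Moving over the cap now.

Request:
play_rows(commands=[[0, [36, -2, 0], 0], [0, [36, -2, 0], 0], [0, [36, -2, 0], 0], [0, [36, -2, 0], 0], [0, [37, -2, 0], 0], [0, [0, 0, 0], 0], [0, [0, 0, 0], 0], [0, [0, 0, 0], 0]])

```text
time_s: 8.95
tool_pos: [0.6672, 0.1503, 0.2523]
orientation: [0.0, 1.0, 0.01, -0.001]
ft_force: [-1.0, 0.1, -0.1]
finger_gap: 0.0005
```

Run:
```python
from h import *
np.set_printoptions(precision=4,suppress=True)
f=grab_frame("wrist"); cv2.imwrite("pics/w8.png",f["img"][:,:,::-1])
t=grab_frame("scene"); cv2.imwrite("pics/s8.png",cv2.resize(t["img"][130:290,300:500],(750,600),interpolation=cv2.INTER_CUBIC)[:,:,::-1])
s=read_state(); print(s["tool_pos"],s["ft_force"],s["orientation"],s["time_s"])
```

```text
[0.6668 0.1504 0.2533] [-0.594  -0.0178  0.3022] [-0.      1.      0.01   -0.0001] 9.05
```

View pics/w8.png

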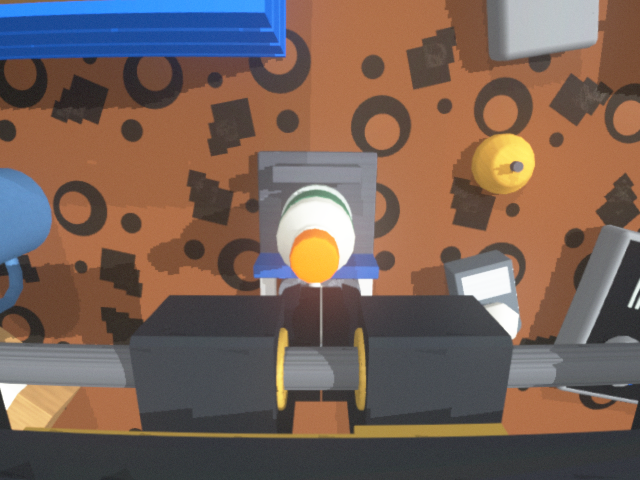

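View pics/s8.png

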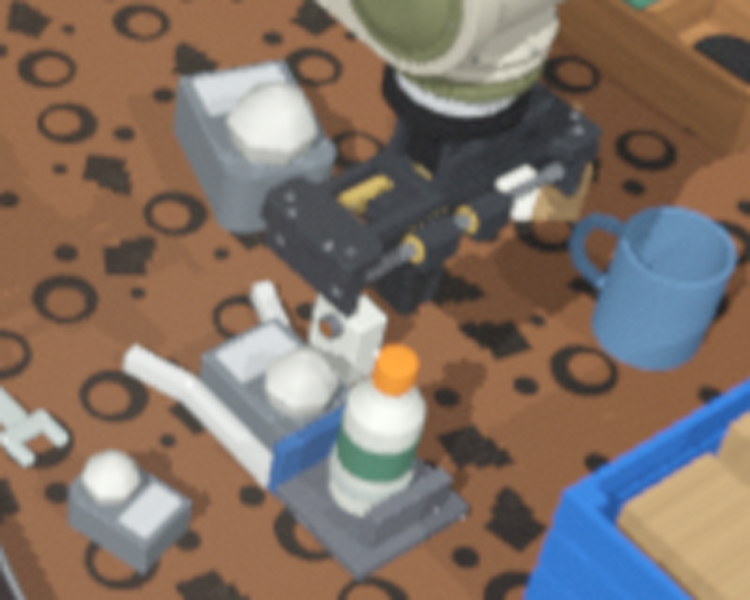

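In the wrist view the cap top is at about (314,257). I'll cast that onto z = 0.138.

Run:
```python
from h import *
np.set_printoptions(precision=4,suppress=True)
f=grab_frame("wrist"); s=read_state(); print(s["tool_pos"],onz(f,(314,257),.138),proj(f,[s["tool_pos"]-[0,0,.064],s["tool_pos"]-[0,0,.110]]),onz(f,(321,288),s["tool_pos"][2]-.064))
```

```text
[0.6668 0.1504 0.2535] [0.6733 0.154  0.138 ] [[321.0504 311.5469]
 [320.9284 272.8083]] [0.6767 0.1506 0.1895]
```

Averaging the three views gives about (671, 152) mm. I'll nudge there and lower to just above the cap.

Request:
play_rows(commands=[[0, [4, -2, 0], 0], [0, [0, 0, 20], 0], [0, [0, 0, 15], 0], [0, [0, 0, 7], 0], [0, [0, 0, 3], 0], [0, [0, 0, 0], 0], [0, [0, 0, 0], 0], [0, [0, 0, 0], 0]])

```text
time_s: 9.77
tool_pos: [0.672, 0.1524, 0.2089]
orientation: [-0.0, 1.0, 0.01, 0.001]
ft_force: [-0.6, 0.7, 0.5]
finger_gap: 0.0002
```

Run:
```python
from h import *
np.set_printoptions(precision=4,suppress=True)
t=grab_frame("scene"); cv2.imwrite("pics/s9.png",cv2.resize(t["img"][170:260,350:470],(800,600),interpolation=cv2.INTER_CUBIC)[:,:,::-1])
s=read_state(); print(s["tool_pos"],s["ft_force"],s["orientation"],s["time_s"])
```

```text
[0.6719 0.1524 0.2088] [-0.2634  0.5871 -0.3989] [-0.      1.      0.0099  0.0008] 9.8167
```

View pics/s9.png

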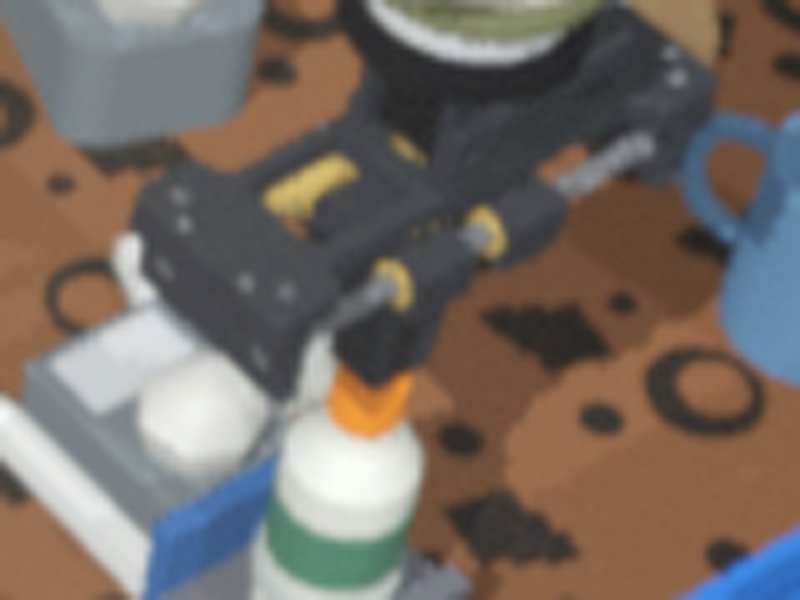

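The fingers are centred over the cap with the tips about 7 mm above it. Pressing.

Request:
play_rows(commands=[[0, [0, 0, 5], 0], [0, [0, 0, 2], 0], [0, [0, 0, 2], 0], [0, [0, 0, 2], 0], [0, [0, 0, 1], 0], [0, [0, 0, 0], 0], [0, [0, 0, 0], 0], [0, [0, 0, 0], 0]])

```text
time_s: 10.48
tool_pos: [0.6719, 0.1524, 0.1965]
orientation: [-0.0, 1.0, 0.01, 0.001]
ft_force: [-1.5, -0.7, 6.2]
finger_gap: 0.0008
```

Request:
play_rows(commands=[[0, [0, 0, 1], 0], [0, [0, 0, 1], 0], [0, [0, 0, 0.5], 0], [0, [0, 0, 0], 0], [0, [0, 0, 0], 0], [0, [0, 0, 0], 0], [0, [0, 0, 0], 0], [0, [0, 0, 0], 0]])

```text
time_s: 11.15
tool_pos: [0.6718, 0.1524, 0.1963]
orientation: [0.0, 1.0, 0.01, 0.002]
ft_force: [-6.1, -0.8, 17.5]
finger_gap: 0.0007
```

The cap bottomed out at 17 N. Now I'll release it, rise and move to the blue key.

Request:
play_rows(commands=[[0, [0, 0, -12], 0], [0, [0, 0, -25], 0], [0, [0, 0, -25], 0], [0, [-17, 37, 0], 0], [0, [-17, 37, 0], 0], [0, [-17, 37, 0], 0], [0, [-17, 37, 0], 0], [0, [-17, 37, 0], 0]])

```text
time_s: 11.82
tool_pos: [0.5891, -0.0356, 0.2549]
orientation: [-0.0, 1.0, 0.01, -0.0]
ft_force: [0.9, 0.9, 0.4]
finger_gap: 0.0006
```

Request:
play_rows(commands=[[0, [-17, 37, 0], 0], [0, [-17, 37, 0], 0], [0, [-30, 0, 0], 0], [0, [0, 0, 0], 0], [0, [0, 0, 0], 0], [0, [0, 0, 0], 0], [0, [0, 0, 0], 0], [0, [0, 0, 0], 0]])

```text
time_s: 12.48
tool_pos: [0.5286, -0.109, 0.2551]
orientation: [0.0, 1.0, 0.01, 0.0]
ft_force: [0.1, 0.5, -0.4]
finger_gap: 0.0001
```

Run:
```python
from h import *
np.set_printoptions(precision=4,suppress=True)
f=grab_frame("wrist"); cv2.imwrite("pics/w10.png",f["img"][:,:,::-1])
t=grab_frame("top"); cv2.imwrite("pics/t10.png",cv2.resize(t["img"][175:325,200:400],(800,600),interpolation=cv2.INTER_CUBIC)[:,:,::-1])
s=read_state(); print(s["tool_pos"],s["ft_force"],s["orientation"],s["time_s"])
for n,lo,hi in [("blue",(100,140,80),(125,255,255)),("green",(45,120,80),(85,255,255)),("yellow",(22,150,120),(35,255,255))]:
    for b in blobs(f["img"],lo,hi,(0,0,640,480),200): print(n,b,onz(f,b[0],.054))
```

```text
[ 0.5284 -0.1091  0.2551] [-0.3947  0.9181 -0.5518] [-0.      0.9999  0.0104 -0.    ] 12.5833
blue ([23.9, 79.4], [0, 69, 56, 21, 854]) [0.6311 0.0956 0.054 ]
blue ([321.2, 193.0], [302, 174, 39, 39, 1175]) [ 0.5559 -0.1087  0.054 ]
green ([402.2, 212.0], [383, 194, 39, 38, 1147]) [ 0.5436 -0.1665  0.054 ]
yellow ([480.0, 230.6], [460, 212, 40, 38, 1164]) [ 0.5313 -0.2241  0.054 ]
yellow ([615.4, 322.4], [596, 306, 44, 38, 654]) [ 0.4591 -0.3443  0.054 ]
```

View pics/w10.png

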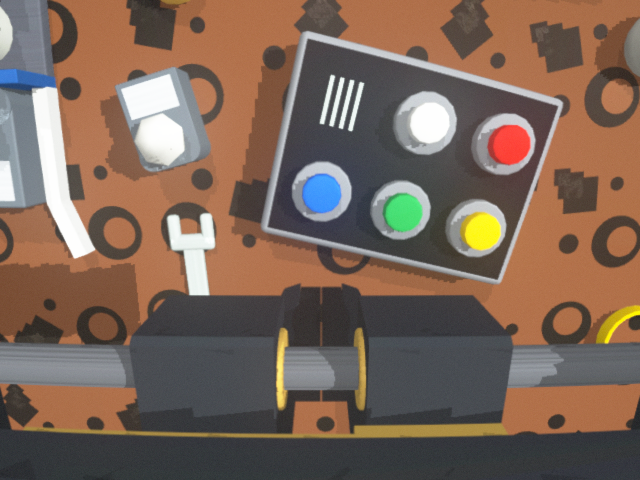

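View pics/t10.png

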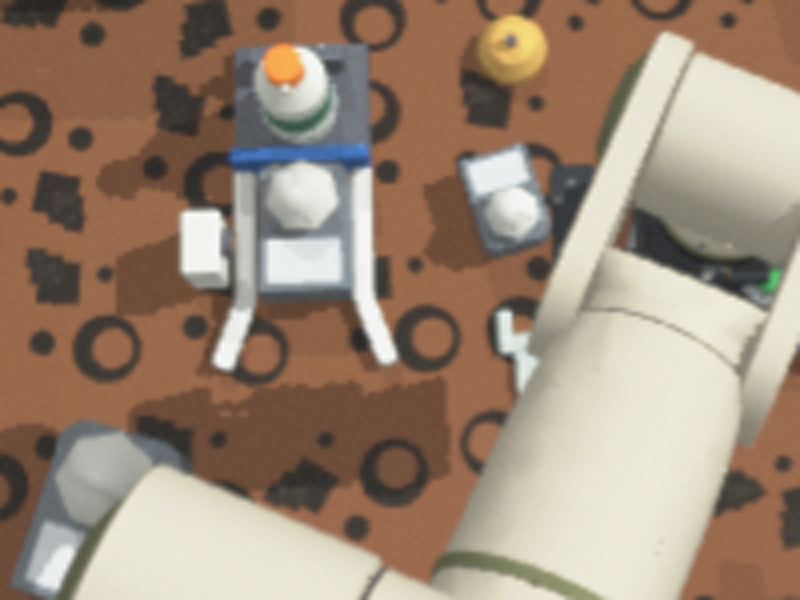

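The trophy is home and the cap is up. The key positions agree across the views. Moving over blue and lowering to 6 mm above it.

Request:
play_rows(commands=[[0, [27, 1, 0], 0], [0, [0, 0, 40], 0], [0, [0, 0, 40], 0], [0, [0, 0, 35], 0], [0, [0, 0, 13], 0], [0, [0, 0, 2], 0], [0, [0, 0, 0], 0], [0, [0, 0, 0], 0]])

```text
time_s: 13.25
tool_pos: [0.5556, -0.1101, 0.1264]
orientation: [0.0, 1.0, 0.01, 0.001]
ft_force: [0.8, -0.0, 0.6]
finger_gap: 0.0002
```

Run:
```python
from h import *
t=grab_frame("scene"); cv2.imwrite("pics/s11.png",cv2.resize(t["img"][220:340,200:360],(800,600),interpolation=cv2.INTER_CUBIC)[:,:,::-1])
s=read_state(); print(s["tool_pos"],s["ft_force"],s["orientation"],s["time_s"])
```

```text
[ 0.55561829 -0.11010394  0.12674432] [ 0.18113987 -0.78525014  0.46073513] [5.57875171e-04 9.99949302e-01 9.96397060e-03 1.34203185e-03] 13.3
```

View pics/s11.png

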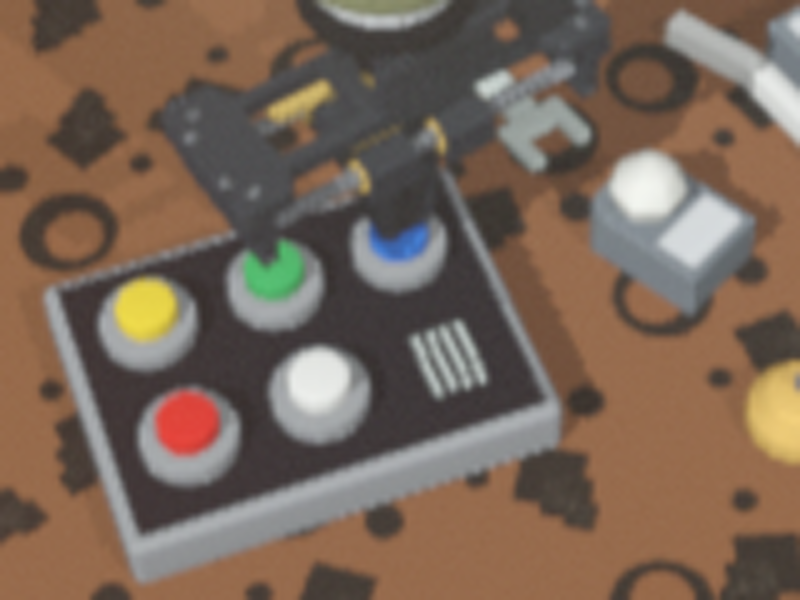

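The tips are centred over blue, about 8 mm above it. Pressing.

Request:
play_rows(commands=[[0, [0, 0, 5], 0], [0, [0, 0, 4], 0], [0, [0, 0, 3], 0], [0, [0, 0, 2], 0], [0, [0, 0, 2], 0], [0, [0, 0, 1], 0], [0, [0, 0, 0], 0], [0, [0, 0, 0], 0]])

```text
time_s: 13.97
tool_pos: [0.5554, -0.1101, 0.1119]
orientation: [0.001, 1.0, 0.01, 0.002]
ft_force: [-8.9, 4.0, 33.8]
finger_gap: 0.0006
```

Blue is fully down. I'll lift and move to yellow.

Request:
play_rows(commands=[[0, [0, 0, -10], 0], [0, [0, 0, -20], 0], [0, [0, 0, -5], 0], [0, [-9, 38, 0], 0], [0, [-9, 38, 0], 0], [0, [-9, 39, 0], 0], [0, [0, 0, 0], 0], [0, [0, 0, 0], 0]])

```text
time_s: 14.63
tool_pos: [0.5295, -0.227, 0.1425]
orientation: [-0.0, 1.0, 0.008, -0.0]
ft_force: [0.2, -0.1, -0.6]
finger_gap: 0.0002
```

Run:
```python
from h import *
t=grab_frame("scene"); cv2.imwrite("pics/s12.png",cv2.resize(t["img"][220:340,200:360],(800,600),interpolation=cv2.INTER_CUBIC)[:,:,::-1])
s=read_state(); print(s["tool_pos"],s["ft_force"],s["orientation"],s["time_s"])
```

```text
[ 0.52979372 -0.2255573   0.14258166] [ 0.66505302  0.63670205 -0.47019693] [-4.68199297e-04  9.99958114e-01  9.13082486e-03 -4.24278295e-04] 14.6833
```

View pics/s12.png

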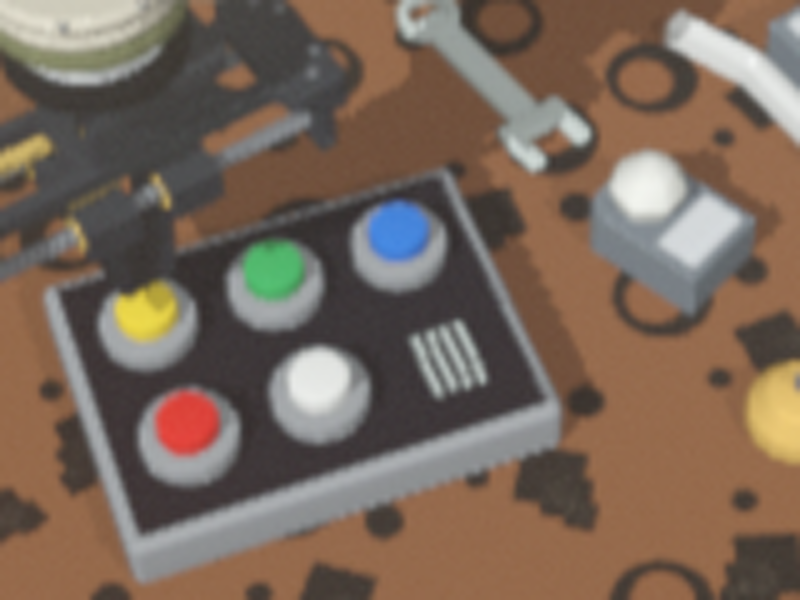

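Blue has sprung back up and the tool is over yellow. Pressing yellow.

Request:
play_rows(commands=[[0, [0, 0, 12], 0], [0, [0, 0, 8], 0], [0, [0, 0, 4], 0], [0, [0, 0, 3], 0], [0, [0, 0, 2], 0], [0, [0, 0, 2], 0], [0, [0, 0, 0.5], 0], [0, [0, 0, 0], 0]])

```text
time_s: 15.35
tool_pos: [0.5303, -0.2249, 0.1124]
orientation: [-0.0, 1.0, 0.01, 0.0]
ft_force: [-0.3, 5.4, 6.9]
finger_gap: 0.0004
```

Request:
play_rows(commands=[[0, [0, 0, 1], 0], [0, [0, 0, 0.5], 0], [0, [0, 0, 0], 0], [0, [0, 0, 0], 0], [0, [0, 0, -12], 0], [0, [0, 0, -20], 0], [0, [0, 0, 0], 0], [0, [0, 0, 0], 0]])

```text
time_s: 16.02
tool_pos: [0.5304, -0.2257, 0.1428]
orientation: [0.001, 1.0, 0.01, 0.001]
ft_force: [-0.4, 0.4, 0.1]
finger_gap: 0.0003
```

Request:
play_rows(commands=[[0, [9, -38, 0], 0], [0, [9, -38, 0], 0], [0, [9, -39, 0], 0], [0, [0, 0, 0], 0], [0, [0, 0, 0], 0], [0, [0, 0, 0], 0], [0, [0, 0, 0], 0], [0, [0, 0, 0], 0]])

```text
time_s: 16.68
tool_pos: [0.5547, -0.1112, 0.1419]
orientation: [0.0, 1.0, 0.009, -0.0]
ft_force: [-0.0, 0.8, 0.2]
finger_gap: 0.0001
```

Run:
```python
from h import *
t=grab_frame("scene"); cv2.imwrite("pics/s13.png",cv2.resize(t["img"][220:340,200:360],(800,600),interpolation=cv2.INTER_CUBIC)[:,:,::-1])
s=read_state(); print(s["tool_pos"],s["ft_force"],s["orientation"],s["time_s"])
```

```text
[ 0.55469853 -0.11112286  0.1420048 ] [ 0.0330659  -0.52772554 -0.26735113] [ 3.15766180e-06  9.99959744e-01  8.97204959e-03 -1.11384077e-04] 16.7333
```

View pics/s13.png

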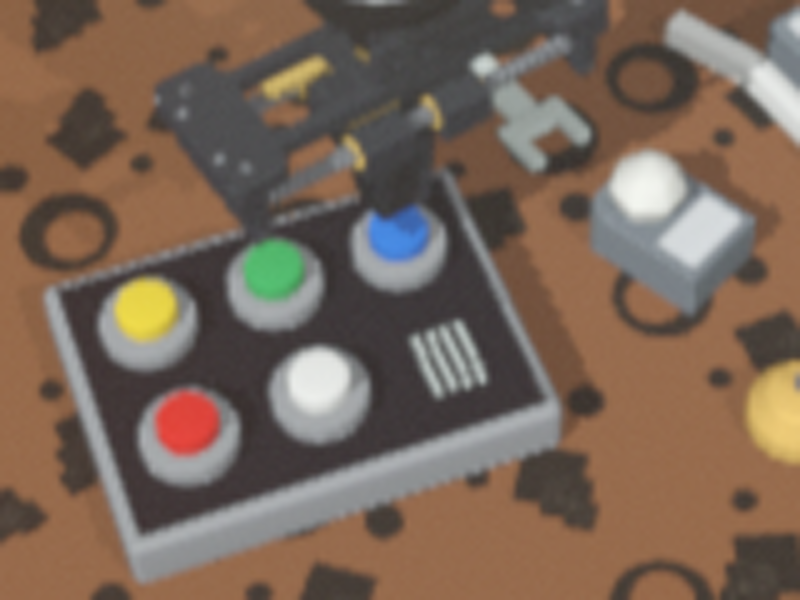

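Yellow is up again. Pressing blue a second time, 31 mm down with a small overshoot.

Request:
play_rows(commands=[[0, [0, 0, 12], 0], [0, [0, 0, 8], 0], [0, [0, 0, 4], 0], [0, [0, 0, 3], 0], [0, [0, 0, 2], 0], [0, [0, 0, 2], 0], [0, [0, 0, 0.5], 0], [0, [0, 0, 0], 0]])

```text
time_s: 17.4
tool_pos: [0.5547, -0.1103, 0.1123]
orientation: [0.001, 1.0, 0.01, 0.0]
ft_force: [-6.9, -0.6, 14.0]
finger_gap: 0.0003
```

Request:
play_rows(commands=[[0, [0, 0, 0.5], 0], [0, [0, 0, 0], 0], [0, [0, 0, 0], 0], [0, [0, 0, 0], 0], [0, [0, 0, -12], 0], [0, [0, 0, -20], 0], [0, [0, 0, 0], 0], [0, [0, 0, 0], 0]])

```text
time_s: 18.07
tool_pos: [0.5552, -0.11, 0.1428]
orientation: [0.0, 1.0, 0.01, 0.001]
ft_force: [0.6, 0.4, -0.3]
finger_gap: 0.0006
```

Request:
play_rows(commands=[[0, [-7, 28, 0], 0], [0, [-7, 29, 0], 0], [0, [0, 0, 0], 0], [0, [0, 0, 0], 0], [0, [0, 0, 0], 0], [0, [0, 0, 0], 0], [0, [0, 0, 0], 0], [0, [0, 0, 0], 0]])

```text
time_s: 18.73
tool_pos: [0.5421, -0.1665, 0.1422]
orientation: [-0.0, 1.0, 0.01, -0.0]
ft_force: [-0.4, -0.3, 0.1]
finger_gap: 0.0002
```

Run:
```python
from h import *
t=grab_frame("scene"); cv2.imwrite("pics/s14.png",cv2.resize(t["img"][220:340,200:360],(800,600),interpolation=cv2.INTER_CUBIC)[:,:,::-1])
s=read_state(); print(s["tool_pos"],s["ft_force"],s["orientation"],s["time_s"])
```

```text
[ 0.54212034 -0.16661465  0.14217607] [ 0.81712763 -0.07344084  0.34144321] [-6.98278237e-05  9.99947270e-01  1.02688628e-02 -4.27472033e-05] 18.7833
```

View pics/s14.png

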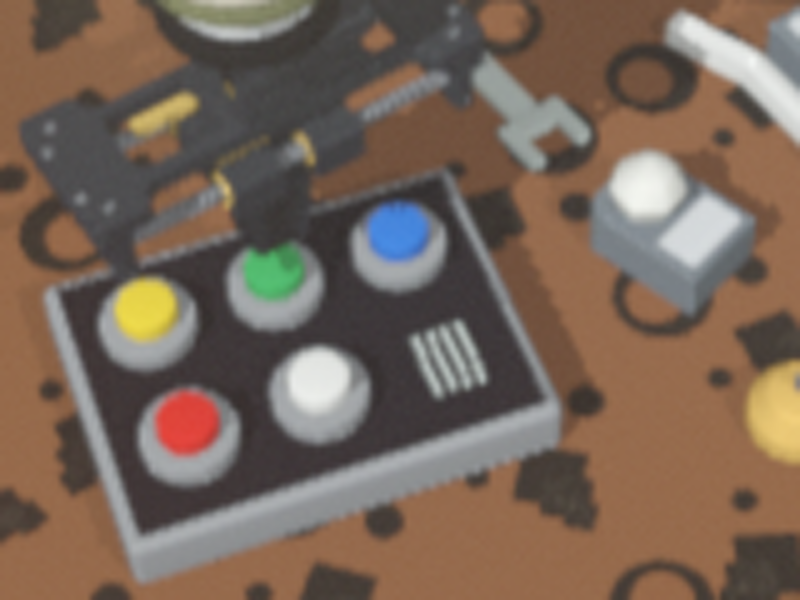

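Blue is up and the tool is over green. Pressing green, then lifting well clear.

Request:
play_rows(commands=[[0, [0, 0, 12], 0], [0, [0, 0, 8], 0], [0, [0, 0, 4], 0], [0, [0, 0, 3], 0], [0, [0, 0, 2], 0], [0, [0, 0, 2], 0], [0, [0, 0, 0.5], 0], [0, [0, 0, 0], 0]])

```text
time_s: 19.45
tool_pos: [0.5418, -0.1669, 0.1123]
orientation: [0.0, 1.0, 0.01, 0.0]
ft_force: [-5.9, 4.2, 15.0]
finger_gap: 0.0003
```

Request:
play_rows(commands=[[0, [0, 0, 0.5], 0], [0, [0, 0, 0], 0], [0, [0, 0, 0], 0], [0, [0, 0, 0], 0], [0, [0, 0, -12], 0], [0, [0, 0, -30], 0], [0, [0, 0, -40], 0], [0, [0, 0, -40], 0]])

```text
time_s: 20.12
tool_pos: [0.5417, -0.1672, 0.2335]
orientation: [-0.0, 1.0, 0.01, -0.0]
ft_force: [0.7, -0.6, -0.2]
finger_gap: 0.0003
```

Request:
play_rows(commands=[[0, [-20, 30, 0], 0], [0, [-20, 30, 0], 0], [0, [-20, 30, 0], 0], [0, [-20, 30, 0], 0], [0, [-20, 30, 0], 0], [0, [0, 0, 0], 0], [0, [0, 0, 0], 0], [0, [0, 0, 0], 0]])

```text
time_s: 20.78
tool_pos: [0.4452, -0.3188, 0.2323]
orientation: [-0.0, 1.0, 0.01, 0.0]
ft_force: [0.3, 0.2, -0.6]
finger_gap: -0.0001
```

Run:
```python
from h import *
t=grab_frame("top"); cv2.imwrite("pics/t15.png",cv2.resize(t["img"][175:325,200:440],(800,500),interpolation=cv2.INTER_CUBIC)[:,:,::-1])
t=grab_frame("scene"); cv2.imwrite("pics/s15.png",t["img"][:,:,::-1])
s=read_state(); print(s["tool_pos"],s["ft_force"],s["qvel"],s["time_s"])
```

```text
[ 0.44560611 -0.31815849  0.2322982 ] [-0.36823752  0.49337328  0.07170909] [ 0.00625041  0.00051517  0.00027306  0.00075078 -0.00012441 -0.00126727] 20.8833
```

View pics/t15.png

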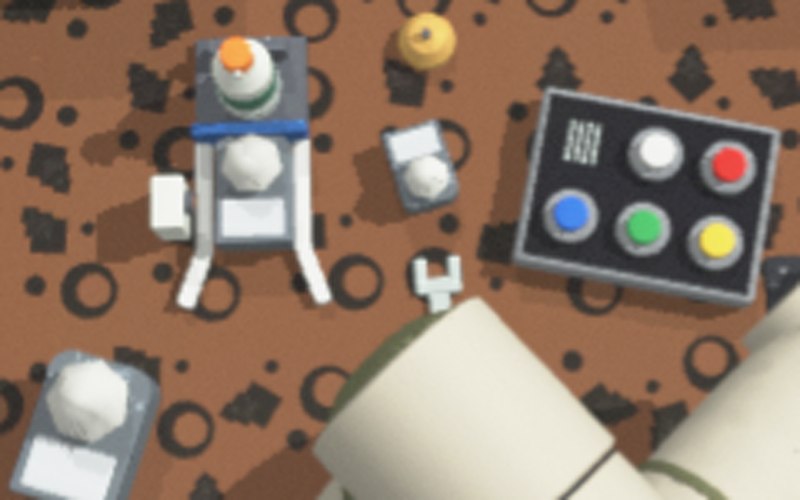

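View pics/s15.png

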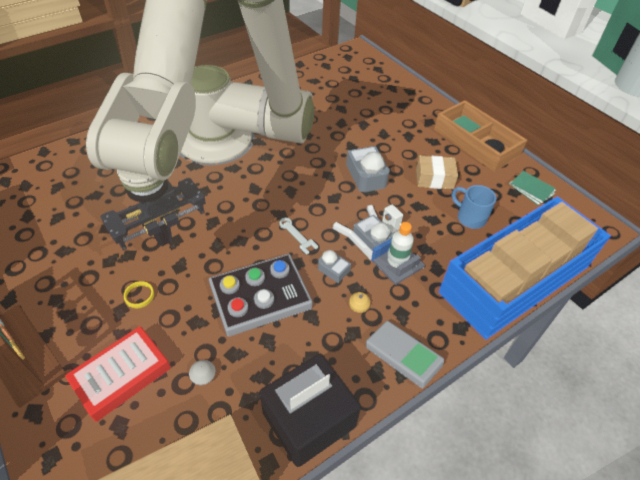

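The trophy is home against the stop, the cap and keys are up, the bystanders are where they started, and the arm is clear of everything. Handing in.

```bash
python3 -c "
from bench import *
print(close_job())"
```

```text
the job is handed in; nothing more can be done
None
```

I slid the trophy into the dock until it stopped against the blue stop (16 N). I then pressed the duster cap and the keys blue, yellow, blue and green, one at a time. The job was handed in at about 21 s of the 58 s allowed; no verdict was reported.

**Presses:** The tool height at the bottom of each press matched full travel. The contact force I read was 14 to 34 N for the cap, both blue presses and green. For yellow I read only 7 N at about 5.6 mm of travel. I then pushed it another 1.5 mm, but took no force reading at the bottom.

**Last checks:** The final top and scene pictures show:
- the trophy against the stop and square between the rails;
- the cap and all five keys up;
- the bystanders I could see apparently where they started, judged by eye rather than measured;
- the arm clear of everything.

**Disagreements:** The camera views differed by up to about 6 mm on some positions, so I averaged them for the cap and keys. That was well within the size of each button.

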